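Clamp the lid on the spares canister

TASK

Close up the green canister of spare batteries on the repair stall: swing its wire bail clear of the mouth, set the lid squarely in the mouth, and then swing the bail back over the lid's knob, past centre, until it clamps the lid down. Leave the torches, padlock and the other things on the stall standing or lying where they are.

Things in the scene. Friction and masses are not known exactly. Their poses are not given: they have to be found in the camera images.
- canister: green tin canister, 90 mm outside, 82 mm inside, 100 mm tall, fixed in a wooden cradle that leans its axis 0.44 rad (25 degrees) from vertical, towards the robot side; origin at the centre of its base, z along its axis out of the mouth
- mouth (a point): centre of the canister's open mouth, level with the steel rim. Its z axis points straight out of the mouth (leaning towards the robot side), its y axis is level and parallel to the bail's hinge, its x axis points uphill, to the far side.
- gasket (a joint): how far (m) the orange sprung gasket ring on the rim is squeezed: 0 free, 0.0055 at most. 82 mm inside, 92 mm outside; free, it stands 6 mm above the rim; it yields 1 mm for 5 N along the canister's axis
- hinge (a point): the middle of the bail's hinge line, on the canister's axis 34 mm below the rim; the hinge runs along the mouth's y axis
- bail (a joint): swing (rad) of the steel wire bail. 0: crossbar straight over the canister's axis (dead centre); negative: swung to the mouth's +x (uphill, open) side, stop at -1.1, clear of the lid; positive: over centre on the -x side, stop at 0.13, clamping. Unloaded, it stays where left. With the lid on, dead centre squeezes the gasket 3.5 mm: about 4 N of push on the tab to get there; past it the gasket drives it to the stop.
- tab (a point): centre of the red tab on the middle of the bail's crossbar, 85.5 mm from the hinge: 7 mm thick (its x, the swing direction), 24 mm wide (its y, along the crossbar), 28 mm long (its z, away from the hinge). Bail: side wires 106 mm apart, wire 7 mm thick, crossbar centre line 68.7 mm from the hinge, just below the tab.
- lid_knob (a point): centre (half-way up) of the lid's white knob, 32 mm across, 24 mm tall, crown slightly domed. Round about z: 12 mm below this point is the top of a green disc, 88 mm across, 5 mm thick; under it a grey plug, 78 mm across, 10 mm deep, foot tapered to 68 mm. Mass 0.16 to 0.26 kg. Seated unclamped, this point is 22.5 mm out of the mouth along its z; clamped 19.5 to 21.7 mm.
- pad: cork pad, 110 mm square, 3 mm thick, fixed; the lid starts on it, plug down; origin at the middle of its underside; the red and blue torches stand beyond its +y and -y edges
- torch_red: red hand torch standing upright on its head, 46 mm across at the foot, 34 mm above, 185 mm tall; bystander close to the lid; origin at the middle of its underside
- torch_blue: blue hand torch standing upright on its head, 46 mm across at the foot, 34 mm above, 165 mm tall; bystander close to the lid; origin at the middle of its underside
- torch_steel: grey metal hand torch standing upright on its head, 42 mm across at the foot, 150 mm tall; bystander beside the canister; origin at the middle of its underside
- cell: white and red battery cell standing upright, 33 mm across, 61 mm tall; bystander close to the lid; origin at the middle of its underside
- tin: closed brass-coloured tin, 56 mm across, 70 mm tall; bystander beside the canister; origin at the middle of its underside
- padlock: brass padlock lying flat, body 50 by 45 by 20 mm, its shackle reaching 57 mm along its own +x; bystander; origin at the middle of its underside
- spanner: steel spanner lying flat, 160 mm long along its own x; bystander; origin at the middle of its underside

How it is judged:
By the outcome, as a careful person would: the job done as asked, in the order asked, and still so for the second after the job is handed in, with the robot touching nothing.
It also fails if it takes over 69 s, if anything falls off the work surface, if the arm or the gripper's body presses on something with over 40 N, if the wrist force passes 120 N, or if a joint passes its speed limit or range.

ROBOT

A 6-joint arm with a two-finger parallel gripper is mounted at the origin on the work surface. World frame = base frame: x ahead of the robot, y to its left, z up, the work surface at z = 0. Lengths are in m, angles in rad, forces in N, time in s.
With the tool pointing down it reaches from about 0.275 to 0.825 m from the base axis. Payload 4.9 kg.
Tool frame: the origin (TCP) lies midway between the tips of the shut fingers; the grasp point (between the pads) lies r.grip_depth behind it (r.grip_depth is the distance from the TCP to the grasp point, in m); z points along the fingers, y is the line along which they close (so a half turn about z gives the same grasp; the last joint's range is limited). The gripper opens to 85 mm and grips with 20 to 120 N. Pads are 22 mm wide; open, the fingers measure 114 mm over their backs; the gripper's body (76 mm by 85 mm) begins 54 mm behind the grasp point. The pads swing forward as they close: fully open they stand 13 mm farther back than shut.
Start: joints at [1.132, 0.326, -0.193, 1.052, 0, 1.437], TCP at [0.165, 0.525, 0.231] pointing down, gripper open.
Joint ranges: [-2.65, 2.65], [-0.97, 1.79], [-1.3, 1.35], [-1.93, 2.1], [-1.47, 1.37], [-3.14, 3.14]. Speed limits (rad/s): [2.57, 2.57, 3.14, 3.14, 3.14, 3.14].

INTERFACE

Orientations are given as a unit quaternion [w, x, y, z].
In Python, from rig import r gives the robot as it stands. The module is installed in compiled form; this text tells all that it offers. Calls block until the motion is done:
- r.goto(position, orientation): joint-space move of the TCP to a pose.
- r.move_straight(position, rot=None, max_speed=0.15): straight line of the TCP; rot=None keeps the orientation; max_speed is the mean speed in m/s.
- r.move_j(angles): joint-space move.
- r.move_gripper(opening): opening from 0.0 (shut) to 1.0 (fully open); the grip force is fixed at half the most; returns when the fingers have stopped.
- r.hold(seconds).
- r.solve_ik(position, orientation): joint angles nearest the present ones, or None.
- r.get_obs(): the state.
- r.snapshot(name): name is "scene" or "side" or "wrist"; returns the picture (420x560x3 uint8, red, green, blue); there is no depth.
- r.camera_params(name): a dict with "fx", "fy", "cx", "cy" (pixels), "world_from_camera" (4x4, takes a point from camera to world coordinates). Camera axes: x right, y down, z forward; pixel columns grow to the right and rows downward; lengths in m; the calibration is good to about 2 mm. A picture is of the moment at which its call begins: read the wrist's pose just before it. camera_params takes no time and is no camera call; for the wrist camera it gives the pose at the moment of the call.
A pose or a line that the arm cannot do raises r.IKError and nothing moves.
- r.finish_job(): hands the job in; it is judged then, once.
The state is a dict: "time_s": time; "joint_pos": joint angles; "qvel": joint speeds; "joint_efforts": joint torques, N m; "tcp_pos": TCP position; "tcp_rot": TCP orientation; "wrist_force": force on the tool from outside, world axes, zero at the start; "moment": the same for the moment, N m; "opening": opening from 0.0 (shut) to 1.0 (fully open); "grasp_force": force on a finger pad.
Only numpy, scipy, OpenCV 4.12 (cv2) and the standard library are available. Lean on these libraries where they do the work, as an engineer would, in place of code of your own. Each camera call takes 0.05 s, during which the arm holds its last target. There are 200 camera calls.

## Working session

There is one attempt and no reset: what is moved stays moved. The work goes in short steps, each a Python script; the robot and the scene stay as the last script left them, time stands still between calls to the robot, and variables do not carry over. Pictures are saved under pics/ and viewed, at most 10 in all, crops included, and the job is handed in when it is done.

```bash
mkdir -p pics
python3 - <<'E'
from rig import r
import cv2,numpy as np
o=r.get_obs();print(o['time_s'],o['tcp_pos'],o['tcp_rot'],r.grip_depth,o['opening'])
for n in("scene","side","wrist"):
    p=r.camera_params(n);print(n,p['fx'],p['cx'],p['cy'],np.round(p['world_from_camera'],3).tolist())
    cv2.imwrite(f'pics/{n}0.png',cv2.cvtColor(r.snapshot(n),cv2.COLOR_RGB2BGR))
E
```

```text
0.0 [0.1647843  0.52410238 0.23048681] [-2.54403312e-04  1.51822691e-01  9.88407352e-01 -8.43423172e-04] 0.0187 0.9947760606659313
scene 437.28507776262256 280.8517550570332 205.13234844113674 [[0.255, 0.555, -0.792, 1.296], [0.967, -0.147, 0.208, -0.194], [-0.001, -0.819, -0.574, 0.654], [0.0, 0.0, 0.0, 1.0]]
side 453.42804930715846 280.8672215954172 206.52550788131725 [[0.916, -0.222, 0.334, 0.244], [-0.401, -0.49, 0.774, -0.767], [-0.009, -0.843, -0.538, 0.687], [0.0, 0.0, 0.0, 1.0]]
wrist 356.200334355362 281.7126168805866 212.11927245814826 [[0.3, 0.911, 0.284, 0.092], [0.954, -0.285, -0.091, 0.547], [-0.002, 0.298, -0.954, 0.373], [0.0, 0.0, 0.0, 1.0]]
```

View pics/scene0.png

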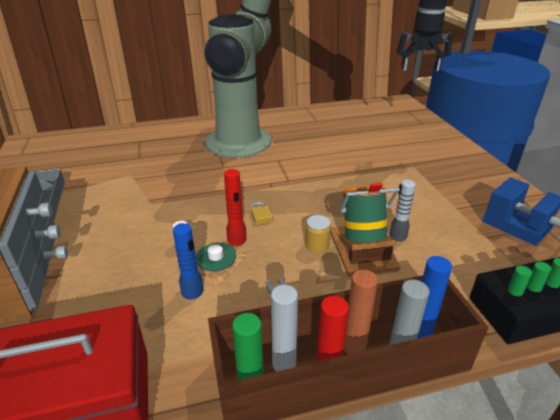

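View pics/side0.png

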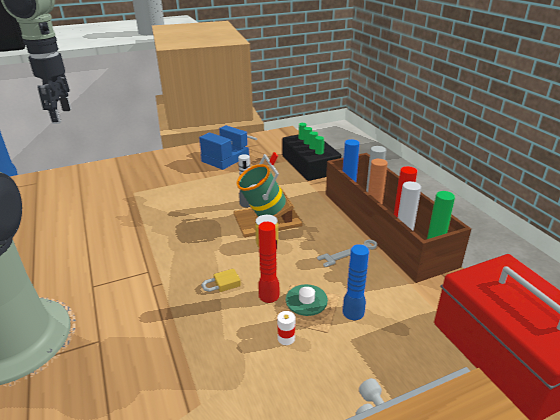

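The scene picture shows the lid knob near (215,252), between the red and blue torches, and the tab near (376,188). In the side picture the knob is near (307,295), the tab near (272,159) and the mouth near (262,178). I'll triangulate these.

```bash
cat > h.py <<'E'
from rig import r
import cv2,numpy as np
from scipy.spatial.transform import Rotation as R
def ray(p,uv):
    d=np.array([(uv[0]-p['cx'])/p['fx'],(uv[1]-p['cy'])/p['fy'],1.]);M=np.array(p['world_from_camera'])
    d=M[:3,:3]@d;return M[:3,3],d/np.linalg.norm(d)
def tri(obs):
    A=0;b=0
    for p,uv in obs:
        c,d=ray(p,uv);P=np.eye(3)-np.outer(d,d);A=A+P;b=b+P@c
    X=np.linalg.solve(A,b);e=[np.linalg.norm((np.eye(3)-np.outer(d,d))@(X-c)) for c,d in (ray(p,uv) for p,uv in obs)]
    return X,max(e)
def onz(p,uv,z):
    c,d=ray(p,uv);return c+d*(z-c[2])/d[2]
def proj(p,X):
    M=np.linalg.inv(p['world_from_camera']);q=M[:3,:3]@np.asarray(X)+M[:3,3]
    return np.array([p['fx']*q[0]/q[2]+p['cx'],p['fy']*q[1]/q[2]+p['cy']])
def quat(x,y,z): # columns = tool axes
    q=R.from_matrix(np.column_stack([x,y,z])).as_quat();return [q[3],q[0],q[1],q[2]]
def snap(n,f):
    p=r.camera_params(n);im=cv2.cvtColor(r.snapshot(n),cv2.COLOR_RGB2BGR);cv2.imwrite(f'pics/{f}.png',im);return p,im
E
python3 - <<'E'
from h import *
s=r.camera_params('scene');d=r.camera_params('side')
for n,a,b in [('knob',(215,252),(307,295)),('tab',(376,188),(272,159)),('steeltop',(407,184),(244,158)),('tintop',(318,222),(267,222)),('redtop',(233,172),(267,220)),('bluetop',(181,226),(358,248))]:
    print(n,*[np.round(v,3) for v in tri([(s,a),(d,b)])])
E
```

```text
knob [ 0.566 -0.151  0.027] 0.001
tab [0.629 0.179 0.177] 0.0
steeltop [0.587 0.276 0.145] 0.001
tintop [0.571 0.08  0.065] 0.002
redtop [ 0.508 -0.089  0.189] 0.003
bluetop [ 0.64  -0.21   0.166] 0.0
```

Run:
```python
from h import *
r.goto([0.55,0.17,0.30],quat([-1,0,0],[0,1,0],[0,0,-1]))
p,im=snap('wrist','w1');np.save('w1p.npy',p,allow_pickle=True)
cv2.imwrite('pics/w1b.png',cv2.resize(im,(784,588),interpolation=cv2.INTER_CUBIC))
o=r.get_obs();print(o['time_s'],o['joint_pos'],o['tcp_pos'],p['world_from_camera'])
```

```text
2.1083 [1.73172814e-01 3.41237291e-01 4.56921983e-03 1.23434853e+00
 2.55689633e-04 1.71727586e-01] [0.54955656 0.17092749 0.29990754] [[-1.55629121e-03  9.54544727e-01  2.98063653e-01  4.73292500e-01]
 [ 9.99998718e-01  1.59819196e-03  1.03144118e-04  1.70306073e-01]
 [-3.77907258e-04  2.98063431e-01 -9.54545991e-01  4.41946815e-01]
 [ 0.00000000e+00  0.00000000e+00  0.00000000e+00  1.00000000e+00]]
```

View pics/w1b.png

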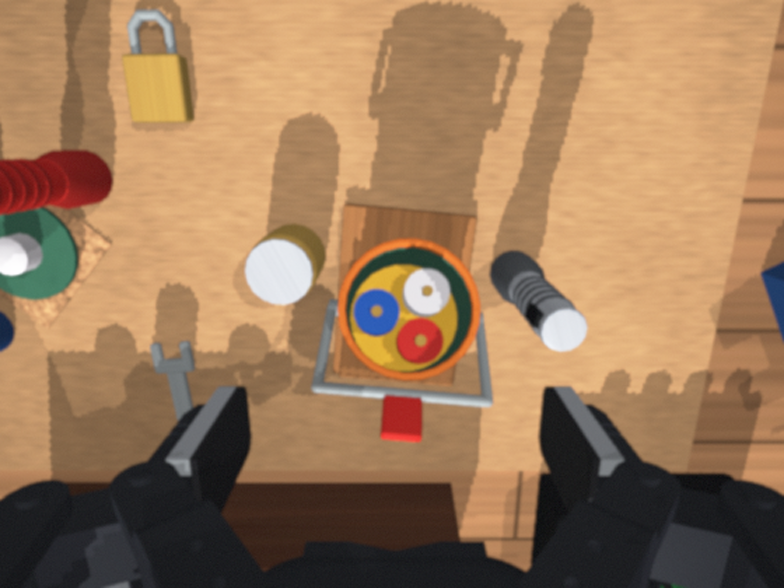

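The wrist view shows the open mouth, with the orange ring centred near (409,309) at 1.4× scale. The bail is swung part-way uphill: crossbar ends at (318,388) and (489,401), tab at (402,419). I'll fit the mouth pose, yaw and bail angle together.

```bash
cat >> h.py <<'E'
def frame(a):
    t=.44;x=np.array([np.cos(t)*np.cos(a),np.cos(t)*np.sin(a),np.sin(t)]);y=np.array([-np.sin(a),np.cos(a),0]);return x,y,np.cross(x,y)
def bailpt(m,a,phi,rad,y=0.):
    x,Y,z=frame(a);return m-.034*z+rad*(np.cos(phi)*z-np.sin(phi)*x)+y*Y
def circ(m,a,h,rad,n=36):
    x,y,z=frame(a);return [m+h*z+rad*(np.cos(t)*x+np.sin(t)*y) for t in np.linspace(0,2*np.pi,n,endpoint=False)]
E
python3 - <<'E'
from h import *
from scipy.optimize import least_squares
w=np.load('w1p.npy',allow_pickle=True).item();s=r.camera_params('scene');d=r.camera_params('side')
im=cv2.imread('pics/w1.png');hsv=cv2.cvtColor(im,cv2.COLOR_BGR2HSV)
mk=cv2.inRange(hsv,(6,190,120),(16,255,255));mk[:160]=0;mk[290:]=0;mk[:,:230]=0;mk[:,355:]=0
pts=cv2.convexHull(np.argwhere(mk)[:,::-1].astype(np.float32).reshape(-1,1,2))
E=cv2.fitEllipse(pts);print(E,mk.sum()/255)
def ell(P):
    (cx,cy),(A,B),t=E;t=np.radians(t);q=P-[cx,cy];u=q@[np.cos(t),np.sin(t)];v=q@[-np.sin(t),np.cos(t)]
    return (np.hypot(u/(A/2),v/(B/2))-1)*(A+B)/4
k=1/1.4
def res(v):
    m,a,phi=v[:3],v[3],v[4];f=[0.3*ell(proj(w,P)) for P in circ(m,a,.006,.0465)]
    for p,rad,y,uv in [(w,.0855,0,(402*k,419*k)),(s,.0855,0,(376,188)),(d,.0855,0,(272,159)),(w,.0687,-.053,(318*k,388*k)),(w,.0687,.053,(489*k,401*k))]:
        f+=list(proj(p,bailpt(m,a,phi,rad,y))-uv)
    return f
S=least_squares(res,[.6,.18,.13,-.07,-.6]);print(S.x,np.round(S.fun[-10:],1),np.abs(S.fun[:-10]).max()/.3)
m,a,phi=S.x[:3],S.x[3],S.x[4];base=m-.1*frame(a)[2];print('base',base)
np.save('fit.npy',S.x)
# side overlays
for n,p in(('scene0',s),('side0',d)):
    I=cv2.imread(f'pics/{n}.png')
    for P in circ(m,a,.006,.046):
        u=proj(p,P);I[int(round(u[1])),int(round(u[0]))]=(255,0,255)
    c=proj(p,m).astype(int);I=I[c[1]-50:c[1]+50,c[0]-65:c[0]+65];cv2.imwrite(f'pics/{n}c.png',cv2.resize(I,None,fx=3,fy=4 and 3,interpolation=0))
cv2.imwrite('pics/ov.png',np.hstack([cv2.imread('pics/scene0c.png'),cv2.imread('pics/side0c.png')]))
E
```

```text
((291.55242919921875, 220.29644775390625), (99.45817565917969, 100.47420501708984), 158.19479370117188) 1499.0
[ 0.57779513  0.17958053  0.13312694 -0.07642192 -0.91914555] [ 0.5 -0.8 -1.1  0.5  1.6 -0.3  0.2  0.2 -0.8 -0.6] 2.4037130159955473
base [0.62026476 0.17632859 0.04265178]
```

View pics/ov.png

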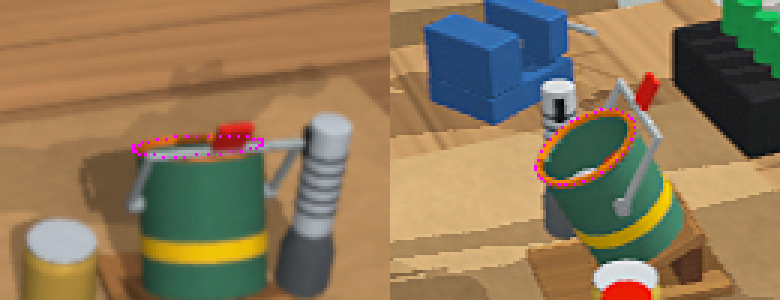

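The fit agrees with all three views: mouth at (0.578, 0.180, 0.133), yaw −0.076, bail at −0.92. Next I push the bail gently to its open stop with shut fingers, then look at the canister again and at the lid.

Run:
```python
from h import *
v=np.load('fit.npy');m,a,phi=v[:3],v[3],v[4]
xh=np.array([np.cos(a),np.sin(a),0]);yh=np.array([-np.sin(a),np.cos(a),0])
q=quat(-xh,yh,[0,0,-1.])
def tcp(f,off=0):
    x,y,z=frame(a);n=-np.sin(f)*z-np.cos(f)*x
    return bailpt(m,a,f,.090)+(.0035+off)*n-.011*xh
r.move_gripper(0.0)
r.goto(tcp(phi,.03)+[0,0,.03],q)
r.move_straight(tcp(phi,.012),max_speed=.15)
f0=r.get_obs()['wrist_force']
for f in np.arange(phi+.06,-1.16,-.04):
    r.move_straight(tcp(f),max_speed=.06);F=r.get_obs()['wrist_force']-f0
    print(round(f,2),np.round(F,1))
    if np.linalg.norm(F)>12: break
r.move_straight(tcp(f,.02)+[0,0,.04],max_speed=.2)
r.move_gripper(.65)
r.goto([0.55,0.17,0.30],quat([-1,0,0],[0,1,0],[0,0,-1]))
p1,i1=snap('wrist','w2');np.save('w2p.npy',p1,allow_pickle=True)
r.goto([0.56,-0.15,0.27],quat([-1,0,0],[0,1,0],[0,0,-1]))
p2,i2=snap('wrist','w3');np.save('w3p.npy',p2,allow_pickle=True)
cv2.imwrite('pics/w23.png',np.hstack([i1[100:400,170:420],i2[0:300]])[:, :800])
print(r.get_obs()['time_s'],r.get_obs()['tcp_pos'])
```

```text
-0.86 [-1.4  0.1 -0.7]
-0.9 [-0.   0.2 -0.1]
-0.94 [-0.4 -1.  -1. ]
-0.98 [ 0.5  0.2 -0.7]
-1.02 [-0.2  0.5 -0.2]
-1.06 [ 0.4 -0.3 -1.1]
-1.1 [-3.3  0.1  2. ]
-1.14 [-13.4  -0.6  15.4]
8.55 [ 0.56032464 -0.1487729   0.26993866]
```

View pics/w23.png

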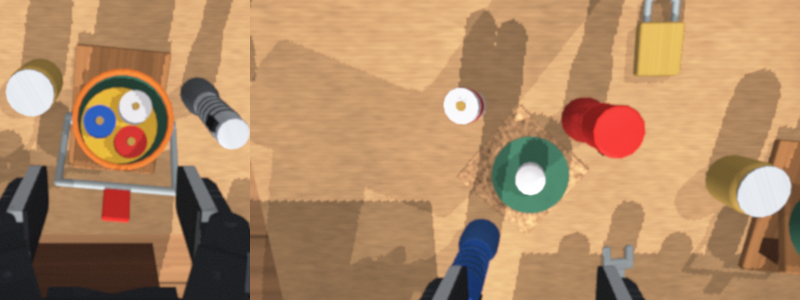

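The bail met its stop at about −1.1, which confirms the fit. In the wrist view of the lid the knob is at about (281,179), the red torch top at (367,132), the cell at (213,106) and the blue torch foot near (229,240). I'll pin down the lid and bystanders and refine the mouth with the new picture.

Run:
```python
from h import *
from scipy.optimize import least_squares
w3=np.load('w3p.npy',allow_pickle=True).item();im=cv2.imread('pics/w3.png');h=cv2.cvtColor(im,cv2.COLOR_BGR2HSV)
def blob(mk,c):
    n,l,st,ce=cv2.connectedComponentsWithStats(mk);k=l[c[1],c[0]];return st[k],ce[k]
st,kc=blob(cv2.inRange(h,(0,0,150),(180,70,255)),(281,179));print('knob',st,kc)
mk=cv2.inRange(h,(60,60,20),(95,255,255));st,c=blob(mk,(265,195));
n,l,_,_=cv2.connectedComponentsWithStats(mk);hull=cv2.convexHull(np.argwhere(l==l[195,265])[:,::-1].astype(np.float32).reshape(-1,1,2));e=cv2.fitEllipse(hull);print('disc',e)
print('knob@.042',onz(w3,kc,.041),'disc@.0175',onz(w3,e[0],.0175),'edges',onz(w3,(e[0][0]-e[1][0]/2,e[0][1]),.018),onz(w3,(e[0][0]+e[1][0]/2,e[0][1]),.018))
print('red',onz(w3,(367,132),.185),onz(w3,(335,118),.02),'cell',onz(w3,(213,106),.061),'blue foot',onz(w3,(229,240),.03))
np.save('lid.npy',onz(w3,e[0],.0175))
# refine mouth
E=[]
for f in('w1','w2'):
    I=cv2.imread(f'pics/{f}.png');H=cv2.cvtColor(I,cv2.COLOR_BGR2HSV);p=np.load(f+'p.npy',allow_pickle=True).item()
    M=cv2.inRange(H,(4,150,90),(20,255,255));M[:165]=0;M[275:]=0;M[:,:237]=0;M[:,348:]=0
    n,l,s_,_=cv2.connectedComponentsWithStats(M);k=1+np.argmax(s_[1:,4])
    hu=cv2.convexHull(np.argwhere(l==k)[:,::-1].astype(np.float32).reshape(-1,1,2));el=cv2.fitEllipse(hu);print(f,el,s_[k]);E.append((p,el))
def ell(P,E):
    (cx,cy),(A,B),t=E;t=np.radians(t);q=P-[cx,cy];u=q@[np.cos(t),np.sin(t)];v=q@[-np.sin(t),np.cos(t)]
    return (np.hypot(u/(A/2),v/(B/2))-1)*(A+B)/4
w1,w2=E[0][0],E[1][0];s=r.camera_params('scene');d=r.camera_params('side');k=1/1.4
def res(v):
    m,a,ph=v[:3],v[3],v[4];f=[.3*ell(proj(p,P),el) for p,el in E for P in circ(m,a,.006,.046)]
    for p,f_,rad,y,uv in [(w1,ph,.0855,0,(402*k,419*k)),(s,ph,.0855,0,(376,188)),(d,ph,.0855,0,(272,159)),(w1,ph,.0687,-.053,(318*k,388*k)),(w1,ph,.0687,.053,(489*k,401*k)),(w2,-1.1,.0855,0,(286,306))]:
        f+=list(proj(p,bailpt(m,a,f_,rad,y))-uv)
    return f
S=least_squares(res,np.load('fit.npy'));print(S.x,np.round(S.fun[-12:],1));np.save('fit2.npy',S.x)
```

```text
knob [265 163  31  33 789] [279.9252218  179.32953105]
disc ((279.9068603515625, 174.39329528808594), (74.9478759765625, 75.66604614257812), 72.93882751464844)
knob@.042 [ 0.56332357 -0.15137631  0.041     ] disc@.0175 [ 0.56271218 -0.15150731  0.0175    ] edges [ 0.56267174 -0.19351792  0.018     ] [ 0.56255282 -0.10949112  0.018     ]
red [ 0.50237399 -0.09642366  0.185     ] [ 0.50125249 -0.09284353  0.02      ] cell [ 0.48864341 -0.21444907  0.061     ] blue foot [ 0.6368785  -0.21005004  0.03      ]
w1 ((291.32269287109375, 220.25413513183594), (102.65902709960938, 104.48748779296875), 178.0888671875) [ 241  169  102  104 2220]
w2 ((291.99267578125, 218.63497924804688), (102.41122436523438, 104.5782699584961), 176.9541778564453) [ 242  167  102  104 2239]
[ 0.57658171  0.17916134  0.13584596 -0.07551566 -0.92221261] [ 0.1 -0.2 -1.3 -0.8  1.3 -1.1 -0.7  0.6 -0.7 -0.2  0.8 -1. ]
```

```bash
cat >> h.py <<'E'
def place():
    v=np.load('fit2.npy');m,a=v[:3],v[3];x,y,z=frame(a);return m,a,x,y,z,quat(-x,y,-z)
E
python3 - <<'E'
from h import *
m,a,x,y,z,q=place()
for h in(.08,.01): print(r.solve_ik(m+h*z,q))
L=np.load('lid.npy');c=np.sqrt(.5)
qp=quat([-c,-c,0],[-c,c,0],[0,0,-1.])
print(r.solve_ik([L[0],L[1],.021],qp))
r.goto([L[0],L[1],.12],qp)
f0=r.get_obs()['wrist_force']
r.move_straight([L[0],L[1],.030],max_speed=.12);print(np.round(r.get_obs()['wrist_force']-f0,1))
r.move_straight([L[0],L[1],.021],max_speed=.05);o=r.get_obs();print(np.round(o['wrist_force']-f0,1),o['tcp_pos'])
r.move_gripper(0.);o=r.get_obs();print(o['opening'],o['grasp_force'],np.round(o['wrist_force']-f0,1),o['tcp_pos'])
r.move_straight([L[0],L[1],.27],max_speed=.2);o=r.get_obs();print(o['opening'],o['grasp_force'],np.round(o['wrist_force']-f0,1),o['tcp_pos'],o['time_s'])
p,i=snap('side','s4');p,j=snap('wrist','w4')
cv2.imwrite('pics/c4.png',np.hstack([i[100:400,200:450],j[120:420,10:550]]))
E
```

```text
[ 0.27136814  0.1251846  -0.62974255  0.39906965 -0.14531707  0.31610183]
[ 0.25012567  0.25565795 -0.65860939  0.2369739  -0.13669031  0.29649527]
[-0.38964335  0.6009642  -0.35210553  0.6177266   0.         -1.17504151]
[-0.3 -0.2 -1.5]
[-0.9  0.1 -2. ] [ 0.5624763  -0.15140394  0.02083942]
0.3501943152340841 59.463459760294285 [-1.4  1.3  3.7] [ 0.56301048 -0.15163848  0.02156971]
0.3470514018662093 59.48603048199857 [-0.9 -0.2 -3.7] [ 0.56197557 -0.15122759  0.26862483] 12.3
```

View pics/c4.png

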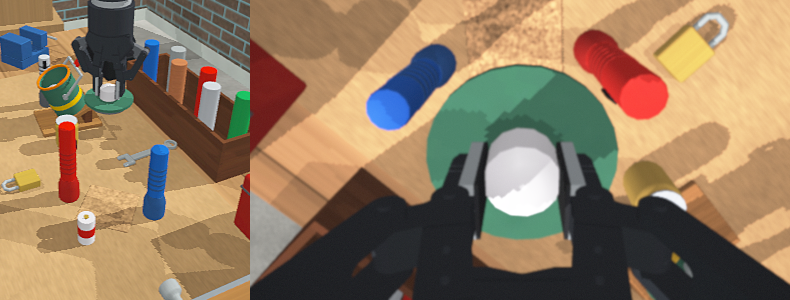

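The lid is held, level and clean. I'll check its offset in the grip (knob crown near (283,298), disc centre near (282,272)), then place it.

Run:
```python
from h import *
o=r.get_obs();p=r.camera_params('wrist');t=o['tcp_pos'];w,a,b,c=o['tcp_rot'];Rt=R.from_quat([a,b,c,w]).as_matrix()
im=cv2.imread('pics/w4.png');h=cv2.cvtColor(im,cv2.COLOR_BGR2HSV)
mk=cv2.inRange(h,(60,60,20),(95,255,255));mk[:, :170]=0;mk[:,382:]=0;mk[330:]=0
pts=np.argwhere(mk)[:,::-1].astype(np.float32);hull=cv2.convexHull(pts.reshape(-1,1,2))[:,0]
hull=hull[hull[:,1]<300];e=cv2.fitEllipse(hull.reshape(-1,1,2));print(e)
for n,uv,dz in(('knob',(283,298),.0203),('disc',e[0],-.0036)):
    print(n,np.round(Rt.T@(onz(p,uv,t[2]+dz)-t),4))
# model: disc circle radius vs hull, solve centre offset (tool x,y) & height
from scipy.optimize import least_squares
def res(v):
    f=[]
    for g in np.asarray(hull):
        X=Rt.T@(onz(p,g,t[2]-v[2])-t);f.append(np.hypot(X[0]-v[0],X[1]-v[1])-.044)
    return f
S=least_squares(res,[0,0,.004],loss='soft_l1',f_scale=.001);print(S.x,np.std(S.fun))
```

```text
((281.6280517578125, 273.4353332519531), (176.92893981933594, 189.46986389160156), 89.81150817871094)
knob [ 0.0037  0.0003 -0.0203]
disc [ 0.002  -0.0003  0.0036]
[-0.00197594 -0.00026049  0.00685783] 0.00021745409960317354
```

Run:
```python
from h import *
m,a,x,y,z,q=place();D=.0084
r.goto(m+(.075-D)*z,q)
r.move_straight(m+(.040-D)*z,max_speed=.12);r.hold(.2)
f0=r.get_obs()['wrist_force']
for h in list(np.arange(.037,.0265,-.003))+list(np.arange(.0265,.0205,-.001)):
    r.move_straight(m+(h-D)*z,max_speed=.04);o=r.get_obs();F=o['wrist_force']-f0
    print(round(h,4),np.round([F@x,F@y,F@z],1),'h_act',np.round((o['tcp_pos']-m)@z+D,4))
    if F@z>6: break
r.hold(.3);o=r.get_obs();F=o['wrist_force']-f0;print(np.round([F@x,F@y,F@z],1),o['time_s'])
p,i=snap('side','s5');p,j=snap('scene','c5')
cv2.imwrite('pics/c5m.png',np.hstack([cv2.resize(i[90:250,190:360],None,fx=2.3,fy=2.3),cv2.resize(j[130:290,290:460],None,fx=2.3,fy=2.3)]))
```

```text
0.037 [-0.   1.3  0.5] h_act 0.0371
0.034 [-0.6  0.8  0.2] h_act 0.0338
0.031 [-0.5  0.7  0.2] h_act 0.0308
0.028 [-0.9  0.9 -0.2] h_act 0.0278
0.0265 [-0.6  0.5  0.1] h_act 0.0265
0.0255 [-0.7 -0.2 -0.2] h_act 0.0255
0.0245 [-0.4  0.9  0.1] h_act 0.0245
0.0235 [-1.3  0.  -0.4] h_act 0.0234
0.0225 [0.5 1.  0.8] h_act 0.0226
0.0215 [-1.3  1.2  4.2] h_act 0.0217
[-0.9  0.5  4.9] 17.175
```

View pics/c5m.png

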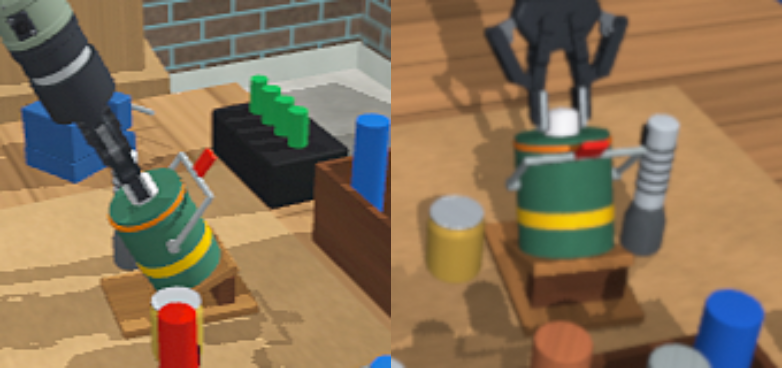

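The lid went in without resistance, and the gasket contact came exactly at 22.5 mm. In the picture it sits square. I'll release, retreat, and check the poses for the bail swing.

```bash
cat >> h.py <<'E'
def swing(phi,off=0.,back=0.):
    m,a,x,y,z,_=place();xh=np.array([np.cos(a),np.sin(a),0]);zh=np.array([0,0,1.])
    n=-np.sin(phi)*z-np.cos(phi)*x;th=np.clip(-phi-.44,-.57,.3)
    tz=-np.sin(th)*xh-np.cos(th)*zh;ux=np.cos(th)*xh-np.sin(th)*zh
    P=bailpt(m,a,phi,.0975)-.0035*n
    return P+(.011+off)*ux+(.016-back)*tz,quat(-ux,y,tz)
E
python3 - <<'E'
from h import *
m,a,x,y,z,q=place()
r.move_gripper(.65)
o=r.get_obs();r.move_straight(o['tcp_pos']+.10*z,max_speed=.2)
r.move_gripper(0.)
s=r.camera_params('scene');d=r.camera_params('side')
for A,B in(((364,275),(378,163)),((436,262),(351,144)),((413,286),(377,150))): print(tri([(s,A),(d,B)]))
print(r.solve_ik(*swing(-1.1,.02,.05)))
for f in np.linspace(-1.1,.12,8): print(round(f,2),np.round(swing(f)[0],3),np.round(r.solve_ik(*swing(f)),2))
p,i=snap('side','s6');p,j=snap('scene','c6');p,k=snap('wrist','w6')
cv2.imwrite('pics/c6m.png',np.hstack([cv2.resize(i[110:230,200:320],(300,300)),cv2.resize(k[100:400,130:430],(300,300))]))
print(r.get_obs()['time_s'])
E
```

```text
(array([0.85598002, 0.0522516 , 0.17795894]), np.float64(0.0024868606925497064))
(array([0.85563787, 0.17755221, 0.1759686 ]), np.float64(0.0017495784059100789))
(array([0.89542123, 0.11468075, 0.17757662]), np.float64(0.0017443139512194421))
[0.11390754 0.97829754 0.84529539 1.73273644 0.05567298 0.18115091]
-1.1 [0.659 0.173 0.161] [0.12 0.89 0.56 1.53 0.06 0.19]
-0.93 [0.645 0.174 0.171] [0.13 0.85 0.51 1.52 0.06 0.19]
-0.75 [0.63  0.175 0.178] [0.13 0.81 0.45 1.5  0.06 0.2 ]
-0.58 [0.616 0.176 0.184] [0.15 0.63 0.17 1.24 0.03 0.22]
-0.4 [0.602 0.177 0.187] [ 0.17  0.47 -0.09  0.98 -0.01  0.25]
-0.23 [0.588 0.178 0.188] [ 0.2   0.33 -0.32  0.71 -0.06  0.27]
-0.05 [0.574 0.179 0.186] [ 0.24  0.22 -0.54  0.43 -0.12  0.29]
0.12 [0.56  0.18  0.182] [ 0.28  0.15 -0.76  0.13 -0.19  0.31]
19.0083
```

View pics/c6m.png

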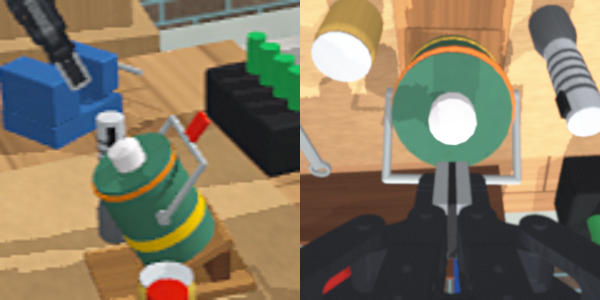

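The lid is seated squarely and the bail is clear behind it. Now I swing the bail over.

Run:
```python
from h import *
m,a,x,y,z,q=place()
r.goto(*swing(-1.1,.03,.07))
P,Q=swing(-1.1,.015);r.move_straight(P,rot=Q,max_speed=.12)
f0=r.get_obs()['wrist_force']
for f in list(np.arange(-1.05,-.3,.15))+list(np.arange(-.3,.11,.05)):
    P,Q=swing(f);r.move_straight(P,rot=Q,max_speed=.06);o=r.get_obs();F=o['wrist_force']-f0
    print(round(f,2),np.round([F@x,F@y,F@z],1),round(o['time_s'],1))
    if np.linalg.norm(F)>25: break
r.hold(.2)
P,Q=swing(f,.012);r.move_straight(P,rot=Q,max_speed=.1)
r.move_straight(P+.08*z,max_speed=.2)
p,i=snap('side','s7');p,j=snap('scene','c7');p,k=snap('wrist','w7')
cv2.imwrite('pics/c7m.png',np.hstack([cv2.resize(i[110:230,200:320],(300,300)),cv2.resize(k[100:400,130:430],(300,300))]))
print(r.get_obs()['time_s'])
for n in('side','scene'):
    c=r.camera_params(n);print(n,[np.round(proj(c,bailpt(m,a,f,.0855)),1).tolist() for f in(-.1,0,.13)])
c=r.camera_params('wrist');print([np.round(proj(c,bailpt(m,a,f,.0995)),1).tolist() for f in(-.1,0,.13)])
for n,I in(('side',i),('scene',j)):
    h=cv2.cvtColor(I,cv2.COLOR_BGR2HSV);M=(cv2.inRange(h,(0,180,90),(5,255,255))|cv2.inRange(h,(174,180,90),(180,255,255)))
    u,v=proj(r.camera_params(n),bailpt(m,a,.05,.0855)).astype(int);K=np.zeros_like(M);K[v-15:v+15,u-20:u+20]=1;M=M*K;print(n,np.argwhere(M).mean(0)[::-1],(M>0).sum())
```

```text
-1.05 [-0.3 -0.5 -0.4] 21.7
-0.9 [-1.7  0.5 -0.7] 22.1
-0.75 [-1.5  0.   0.3] 22.5
-0.6 [-0.9  0.2 -0.4] 22.8
-0.45 [-0.5  0.2 -1.3] 23.2
-0.3 [ 0.5  0.8 -0.5] 23.6
-0.25 [-0.4  0.8 -0.6] 23.8
-0.2 [-1.2 -0.6 -0.2] 24.1
-0.15 [-0.6 -0.6 -1. ] 24.3
-0.1 [ 2.7  0.  -2. ] 24.6
-0.05 [-1.4 -0.4 -0.8] 24.8
-0.0 [-0.8  0.5 -0.5] 25.1
0.05 [-1.4 -0.5 -1.1] 25.3
0.1 [-1.3  0.8 -0.6] 25.6
26.7167
side [[246.8, 160.4], [243.8, 162.1], [240.0, 164.7]]
scene [[363.6, 168.2], [362.2, 167.7], [360.4, 167.6]]
[[283.2, 211.6], [283.3, 196.4], [283.3, 174.9]]
side [240.         164.75757576] 33
scene [361.608 167.6  ] 125
```

View pics/c7m.png

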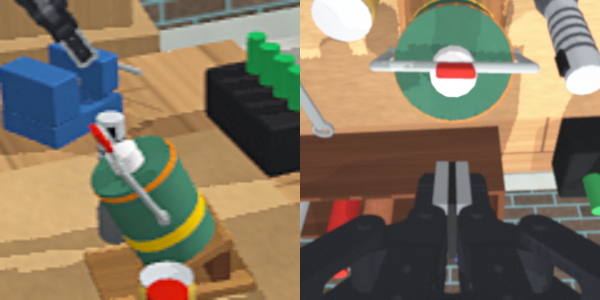

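The bail is at +0.13 over the knob: the side-view tab at (240,164.8) matches the predicted (240,164.7), and the wrist view agrees. The gripper is clear, so I'm handing in.

```bash
python3 -c "
from rig import r
print(r.finish_job())"
```

```text
the job is handed in; nothing more can be done
None
```

The canister is closed: the lid is seated squarely, the bail is clamped past centre at its stop (about 0.13 rad), I touched none of the other things, and the job was handed in at about 27 s.

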